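Find the loose bearing-cap bolt on the shaft rig and hold its cap open

ROBOT

A 6-joint arm with a two-finger parallel gripper is mounted at the origin on the work surface. World frame = base frame: x ahead of the robot, y to its left, z up, the work surface at z = 0. Lengths are in m, angles in rad, forces in N, time in s.
With the tool pointing down it reaches from about 0.35 to 0.975 m from the base axis. Payload 4.9 kg.
Tool frame: the origin (TCP) lies midway between the tips of the shut fingers; the grasp point (between the pads) lies 19 mm behind it; z points along the fingers, y is the line along which they close (so a half turn about z gives the same grasp; the last joint's range is limited). The gripper opens to 85 mm and grips with 20 to 120 N. Pads are 22 mm wide; open, the fingers measure 114 mm over their backs; the gripper's body (76 mm by 85 mm) begins 54 mm behind the grasp point. The pads swing forward as they close: fully open they stand 13 mm farther back than shut.
Start: joints at [1.107, 0.053, 1.613, -0, 1.476, -0.119], TCP at [0.211, 0.588, 0.231] pointing down, gripper open.
Joint ranges: [-3.01, 3.01], [-1.01, 2.22], [0.06, 2.58], [-1.02, 4.17], [0.09, 2.62], [-3.14, 3.14]. Speed limits (rad/s): [2.57, 2.57, 3.14, 3.14, 3.14, 3.14].

INTERFACE

Orientations are given as a rotation vector (axis times angle).
In Python, from station import ctrl gives the robot as it stands. The module is installed in compiled form; this text tells all that it offers.
- The arm moves only by the shell command python3 -m handwheel 'ROWS' [OPENING] [FORCE]. ROWS is JSON, a list of rows, each a list of 2 entries, a list of its own where there are three numbers: the shift along the tool's x, y, z in cm, then the turn, a rotation vector about the tool's x, y, z in rad. In form: [[[tx, ty, tz], [ax, ay, az]], ...]. A call has 1 to 5 rows; each row is the pose to reach, as a shift and turn from the pose commanded when the call began, along the tool's axes at that moment; what a row does not reach only later rows make up. A row lasts 1/8 s, in which the tool goes at most 62.5 mm and 10.7 degrees, less where a joint would pass 70% of its speed; a pose out of reach is approached as far as the arm can. A call with a gripper value outside its range is refused whole. OPENING is the gripper's target within -1 to 1 (shut at 1, half-way at 0, fully open at -1), set as the call begins (- or left out, the last holds). The fingers move at their own pace and stop on an object; FORCE is the grip in N (left out, the last holds). Time passes only in rows, so rows that repeat a pose let the fingers close. It gives the time, the measured TCP pose, the force, the opening and the grip force at its end, in the units of the state.
- ctrl.get_obs(): the state, without advancing time (a new reading comes with each control period).
- ctrl.get_image(name): name is "scene" or "top" or "wrist"; returns the picture (480x640x3 uint8, blue, green, red); there is no depth.
- ctrl.calibration(name): a dict with "fx", "fy", "cx", "cy" (pixels), "k1" (the pictures are not rectified: a ray, as slopes to the right and down, at radius r is drawn at 1 + k1 r^2 times it, then the intrinsics apply), "R" (3x3) and "t" (3): a world point X has camera coordinates R X + t. Camera axes: x right, y down, z forward; pixel columns grow to the right and rows downward; lengths in m; the calibration is good to about 2 mm. A picture is of the moment at which its call begins: read the wrist's pose just before it. calibration takes no time and is no camera call; for the wrist camera it gives the pose at the moment of the call.
- ctrl.finish_job(): hands the job in; it is judged then, once.
Trained networks look in the newest picture that a camera, given by its name, has taken for a name from the list of things; names that differ only in an ending like _2 or _b are one class to them, and where a whole thing is asked for, a point or a joint stands for the part that bears it (a point fixed in the world has none). Each returns a list of dicts, best first, with "score" (0 to 1); they miss things now and then, are a little off and sometimes report something else, mostly with a low value. They report only what shows in the picture. A call takes as long as a camera call.
- ctrl.look_for(camera, query): "position" ([column, row] in pixels, amid what is visible of it).
- ctrl.landmark_of(camera, query): "position" ([column, row] in pixels: a listed point, or the origin of a listed thing).
The state is a dict: "t": time; "q": joint angles; "dq": joint speeds; "effort": joint torques, N m; "tool_pos": TCP position; "tool_rot": TCP orientation; "contact_force": force on the tool from outside, world axes, zero at the start; "wrist_torque": the same for the moment, N m; "opening": finger opening in m; "grip_force": force on a finger pad.
Only numpy, scipy, OpenCV 4.12 (cv2) and the standard library are available. Lean on these libraries where they do the work, as an engineer would, in place of code of your own. Each camera call takes 0.05 s, during which the arm holds its last target. There are 200 camera calls.

TASK

Lock the drive shaft first: take the red-handled lock pin from its stand and push it fully down, collar on the metal, into the hole in the lock block at the end of the shaft. Then start at the bearing block next to the lock block and work along the shaft, tapping down on each of the three cap bolts in turn with the fingertips: one has lost its thread and gives under the tap. Take that bearing's blue cap by its lip, swing it up on its hinge to about 50 degrees and finish while still holding it open there, with the pin still in; leave the tight caps shut and the other things on the bench alone.

Things in the scene. Friction and masses are not known exactly. Their poses are not given: they have to be found in the camera images.
- rig: drive-shaft rig, fixed: aluminium plate 130 x 460 x 12 mm, 20 mm steel shaft along its y (axis 57 mm above the bench), three bearing blocks 112 mm apart, aluminium lock block 60 x 40 mm, 90 mm high, 198 mm from the middle at the +y end, orange gear at the -y end (top 95 mm). Origin: centre of its underside on the bench; x across the shaft away from the robot, y towards the lock block, z up
- lock_hole (a point): centre of the mouth of the upright hole in the lock block's top face (90 mm above the bench): 12 mm across with a 3 mm chamfer, 42 mm deep
- block_a: grey bearing block, one of three alike, fixed on the rig (which stands where along the shaft changes): foot 104 mm across the shaft, 26 mm wide along it, top (split line) 45 mm above its underside. Origin: centre of its underside, on the base plate 12 mm above the bench; axes as the rig's
- cap_a: blue cap (0.1 kg, 32 mm wide) of block_a, hinged on the robot's side. Origin on the hinge, its y axis: 40 mm before the shaft axis, 59 mm above the bench. Shut: x level away from the robot, z up. It opens up and back towards the robot, stop at 70 deg; let go, it falls shut; with a tight bolt it stays clamped. Lip to lift by: x 79-106, z 0-12 mm, free below. Arch over the shaft: 19 mm above hinge
- bolt_a: steel bolt on cap_a, moves with it: round head 16 mm across, 10 mm high. Origin: centre of the head's top; shut 70 mm from the hinge along cap x, 31.5 mm above it (90.5 mm above the bench, 12 mm above the arch); axes as the cap's. Tight: rigid. The loose one sinks 5 mm under a light tap (starts at 1.2 N, at its stop at 3.2 N) and springs back. All look alike
- lip_a (a point): the point to hold on cap_a: centre of its lip, 94 mm from the hinge, mid thickness (lip 12 mm thick, 32 mm wide along the shaft, 65 mm above the bench when shut); axes as the cap's
- block_b: grey bearing block, one of three alike, fixed on the rig (which stands where along the shaft changes): foot 104 mm across the shaft, 26 mm wide along it, top (split line) 45 mm above its underside. Origin: centre of its underside, on the base plate 12 mm above the bench; axes as the rig's
- cap_b: blue cap (0.1 kg, 32 mm wide) of block_b, hinged on the robot's side. Origin on the hinge, its y axis: 40 mm before the shaft axis, 59 mm above the bench. Shut: x level away from the robot, z up. It opens up and back towards the robot, stop at 70 deg; let go, it falls shut; with a tight bolt it stays clamped. Lip to lift by: x 79-106, z 0-12 mm, free below. Arch over the shaft: 19 mm above hinge
- bolt_b: steel bolt on cap_b, moves with it: round head 16 mm across, 10 mm high. Origin: centre of the head's top; shut 70 mm from the hinge along cap x, 31.5 mm above it (90.5 mm above the bench, 12 mm above the arch); axes as the cap's. Tight: rigid. The loose one sinks 5 mm under a light tap (starts at 1.2 N, at its stop at 3.2 N) and springs back. All look alike
- lip_b (a point): the point to hold on cap_b: centre of its lip, 94 mm from the hinge, mid thickness (lip 12 mm thick, 32 mm wide along the shaft, 65 mm above the bench when shut); axes as the cap's
- block_c: grey bearing block, one of three alike, fixed on the rig (which stands where along the shaft changes): foot 104 mm across the shaft, 26 mm wide along it, top (split line) 45 mm above its underside. Origin: centre of its underside, on the base plate 12 mm above the bench; axes as the rig's
- cap_c: blue cap (0.1 kg, 32 mm wide) of block_c, hinged on the robot's side. Origin on the hinge, its y axis: 40 mm before the shaft axis, 59 mm above the bench. Shut: x level away from the robot, z up. It opens up and back towards the robot, stop at 70 deg; let go, it falls shut; with a tight bolt it stays clamped. Lip to lift by: x 79-106, z 0-12 mm, free below. Arch over the shaft: 19 mm above hinge
- bolt_c: steel bolt on cap_c, moves with it: round head 16 mm across, 10 mm high. Origin: centre of the head's top; shut 70 mm from the hinge along cap x, 31.5 mm above it (90.5 mm above the bench, 12 mm above the arch); axes as the cap's. Tight: rigid. The loose one sinks 5 mm under a light tap (starts at 1.2 N, at its stop at 3.2 N) and springs back. All look alike
- lip_c (a point): the point to hold on cap_c: centre of its lip, 94 mm from the hinge, mid thickness (lip 12 mm thick, 32 mm wide along the shaft, 65 mm above the bench when shut); axes as the cap's
- lock_pin: loose steel lock pin, 70 mm long, 50 g: shank 10 mm across and 36 mm long with a chamfered foot, collar 22 mm across (36 to 40 mm up), red round grip 18 mm across (40 to 70 mm up). It starts standing in its stand, collar on the stand's top. Origin: centre of its lower end; z up along the pin
- pin_tip (a point): centre of the lower end of the lock pin's shank
- pin_grip (a point): middle of the pin's red grip, on the axis, 55 mm above the tip
- pin_stand: orange printed stand of the lock pin, fixed, 56 x 56 x 46 mm with one upright hole; origin: centre of its underside
- tape_roll: green roll of tape lying flat, 84 mm across, 48 mm high; leave alone. Origin: centre of its underside
- phone: black phone lying flat, 74 x 150 x 9 mm; leave alone. Origin: centre of its underside
- caliper: steel caliper lying flat, 230 mm long along its y, 10 mm high; leave alone. Origin: centre of its beam's underside
- spare_gear: small white printed gear lying flat, 43 mm across, 14 mm high; leave alone. Origin: centre of its underside

How it is judged:
By the outcome, as a careful person would: the job done as asked, in the order asked, and still so for the second after the job is handed in, while the arm keeps its last pose, push and grip.
It also fails if it takes over 72 s, if anything falls off the work surface, if the arm or the gripper's body presses on something with over 40 N, if the wrist force passes 120 N, or if a joint passes its speed limit or range.

## Working session

There is one attempt and no reset: what is moved stays moved. The work goes in short steps, Python scripts to look and compute and a shell command to move; the robot and the scene stay as the last step left them, time stands still between calls to the robot, and variables do not carry over. Pictures are saved under pics/ and viewed, at most 13 in all, crops included, and the job is handed in when it is done.

```bash
mkdir -p pics
cat > h.py <<'E'
import numpy as np, cv2
from station import ctrl
from scipy.spatial.transform import Rotation as R
def ray(cam,px,C=None):
    c=C or ctrl.calibration(cam)
    K=np.array([[c['fx'],0,c['cx']],[0,c['fy'],c['cy']],[0,0,1.]])
    p=cv2.undistortPoints(np.array([[px]],float),K,np.array([c['k1'],0,0,0.]))[0,0]
    Rm=np.array(c['R']);o=-Rm.T@np.array(c['t']);return o,Rm.T@np.array([p[0],p[1],1])
def at(cam,px,z,C=None):
    o,d=ray(cam,px,C);return o+d*(z-o[2])/d[2]
def rel(p,rv=None):
    "shift to world point p in tool axes cm (from measured)"
    s=ctrl.get_obs();r=R.from_rotvec(s['tool_rot'])
    return (r.inv().apply(np.array(p)-s['tool_pos'])*100).round(2)
E
python3 - <<'E'
from h import *
np.set_printoptions(precision=3,suppress=True)
s=ctrl.get_obs();print(s)
for c in('top','scene'):
    cv2.imwrite(f'pics/{c}0.png',ctrl.get_image(c))
    k=ctrl.calibration(c);print(c,-np.array(k['R']).T@np.array(k['t']))
    for q,z in(('lock_hole',.09),('pin_grip',.065),('bolt_a',.0905),('lip_a',.065),('pin_stand',0.0),('rig',0),):
        for d in ctrl.landmark_of(c,q)[:4]: print(q,d['score'],np.round(d['position']),at(c,d['position'],z))
E
```

```text
{'t': 0.0, 'q': array([ 1.107,  0.053,  1.614,  0.   ,  1.476, -0.119]), 'dq': array([ 0.001,  0.   ,  0.   , -0.   , -0.   ,  0.   ]), 'effort': array([ -0.001, -39.366, -37.019,  -0.   ,   0.007,  -0.   ]), 'tool_pos': array([0.211, 0.588, 0.23 ]), 'tool_rot': array([-0.539, -3.094,  0.003]), 'contact_force': array([-0.4  ,  0.45 ,  0.195]), 'wrist_torque': array([ 0.027,  0.028, -0.079]), 'grip_force': 0.0, 'opening': 0.08567404786495485}
top [0.364 0.015 1.304]
lock_hole 0.82 [209. 216.] [0.538 0.277 0.09 ]
lock_hole 0.52 [287. 182.] [0.615 0.093 0.09 ]
lock_hole 0.19 [244. 196.] [0.583 0.195 0.09 ]
pin_grip 0.56 [209. 215.] [0.544 0.284 0.065]
pin_grip 0.55 [505. 250.] [ 0.444 -0.417  0.065]
pin_grip 0.24 [339. 185.] [ 0.61  -0.03   0.065]
bolt_a 0.59 [246. 198.] [0.579 0.19  0.091]
bolt_a 0.53 [340. 183.] [ 0.608 -0.032  0.091]
bolt_a 0.41 [293. 189.] [0.597 0.08  0.091]
lip_a 0.87 [337. 174.] [ 0.636 -0.025  0.065]
lip_a 0.86 [244. 189.] [0.605 0.2   0.065]
lip_a 0.8 [287. 182.] [0.62  0.096 0.065]
pin_stand 0.91 [496. 253.] [ 0.442 -0.417  0.   ]
rig 0.83 [298. 210.] [0.561 0.074 0.   ]
rig 0.46 [286. 184.] [0.628 0.101 0.   ]
scene [1.123 0.497 1.207]
lock_hole 0.84 [410. 309.] [0.54  0.278 0.09 ]
pin_grip 0.69 [197. 137.] [ 0.448 -0.411  0.065]
bolt_a 0.62 [316. 277.] [0.597 0.083 0.091]
bolt_a 0.55 [361. 300.] [0.584 0.188 0.091]
bolt_a 0.51 [272. 254.] [ 0.612 -0.025  0.091]
lip_a 0.93 [267. 270.] [ 0.637 -0.019  0.065]
lip_a 0.83 [358. 312.] [0.6   0.193 0.065]
lip_a 0.79 [311. 291.] [0.62  0.087 0.065]
pin_stand 0.89 [200. 156.] [ 0.453 -0.41   0.   ]
rig 0.59 [324. 286.] [0.563 0.077 0.   ]
rig 0.17 [316. 207.] [ 0.4   -0.073  0.   ]
```

View pics/top0.png

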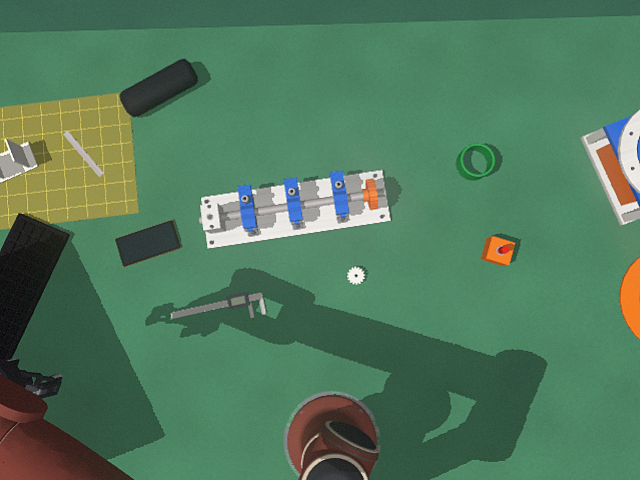

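View pics/scene0.png

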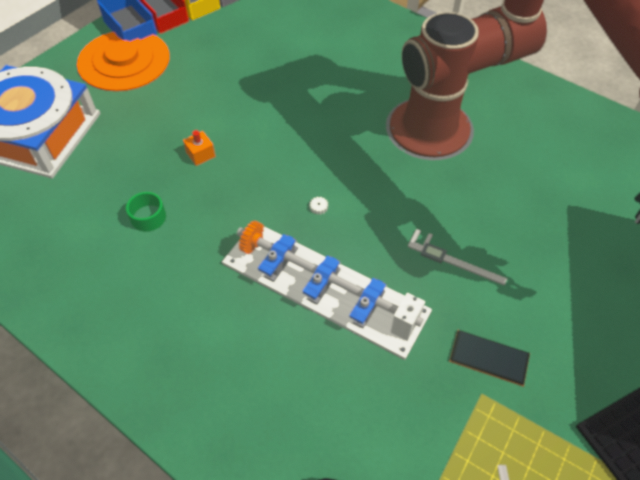

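The top view shows the lock block at (209,216), blue caps with bolts at about (246,198), (293,189) and (340,183), and the red pin in its orange stand at (505,250). The scene view agrees, so I'll go above the lock block first, which is on the way to the pin.

```bash
python3 -m handwheel '[[[-38,-22,-2],[0,0,-0.487]],[[-38,-22,-2],[0,0,-0.487]],[[-38,-22,-2],[0,0,-0.487]],[[-38,-22,-2],[0,0,-0.487]],[[-38,-22,-2],[0,0,-0.487]]]' 0.2 30
python3 - <<'E'
from h import *
print(rel([.50,.25,.25]), rel([.50,0.05,.25]))
c=ctrl.calibration('wrist');s=ctrl.get_obs();o=-np.array(c['R']).T@c['t'];print(rel(o),R.from_rotvec(s['tool_rot']).as_matrix().round(2), np.array(c['R']).round(2))
E
```

```text
t: 1.32
tool_pos: [0.4102, 0.3523, 0.2457]
tool_rot: [-0.224, 3.133, 0.001]
contact_force: [1.3, -0.5, -0.8]
opening: 0.0343
grip_force: 0.0
[ -7.43 -11.4   -0.43] [ -4.59 -31.2   -0.44]
[  7.48   0.18 -14.33] [[-0.99 -0.14  0.  ]
 [-0.14  0.99  0.  ]
 [-0.    0.   -1.  ]] [[-0.14  0.99  0.  ]
 [ 0.95  0.13  0.29]
 [ 0.29  0.04 -0.96]]
```

```bash
python3 -m handwheel '[[[-7,-15,0],[0,0,0]],[[-7,-15,0],[0,0,0]],[[-7,-15,0],[0,0,0]],[[-7,-15,0],[0,0,0]]]'
cat > look.py <<'E'
from h import *
import sys
np.set_printoptions(precision=4,suppress=True)
C=ctrl.calibration('wrist');im=ctrl.get_image('wrist');cv2.imwrite(f'pics/{sys.argv[1]}.png',im)
for a in sys.argv[2:]:
    q,z=a.split(':')
    for d in ctrl.landmark_of('wrist',q)[:4]: print(q,round(d['score'],2),np.round(d['position']),at('wrist',d['position'],float(z),C)[:2])
E
python3 look.py w1 lock_hole:.09 bolt_a:.0905 lip_a:.065
python3 -c "
from h import *
print(rel([.446,-.414,.25]))"
```

```text
t: 1.82
tool_pos: [0.501, 0.2132, 0.2454]
tool_rot: [-0.216, 3.134, -0.0]
contact_force: [-0.4, -0.0, -1.0]
opening: 0.0345
grip_force: 0.0
lock_hole 0.6 [167. 298.] [0.5986 0.083 ]
lock_hole 0.57 [384. 266.] [0.5387 0.2801]
bolt_a 0.61 [290. 294.] [0.5775 0.1974]
bolt_a 0.59 [ 50. 296.] [ 0.611  -0.0265]
lip_a 0.94 [290. 304.] [0.6019 0.1983]
lip_a 0.84 [183. 306.] [0.6189 0.0892]
lip_a 0.74 [ 70. 304.] [ 0.6333 -0.026 ]
lip_a 0.32 [174. 214.] [0.5223 0.0791]
[ 14.28 -61.62  -0.49]
```

View pics/w1.png

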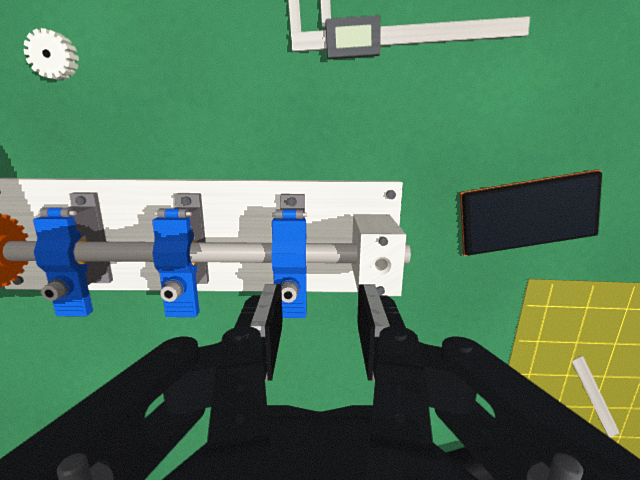

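The wrist view shows the lock hole at (383,265), matching the landmark there (0.539, 0.280), and the three bolts at (50,296), (168,293) and (290,294). The tool is already square to the rig, so I'm going to the pin.

```bash
python3 -m handwheel '[[[7,-30,0],[0,0,0]],[[7,-30,0],[0,0,0]],[[7,-30,0],[0,0,0]],[[7,-30,0],[0,0,0]],[[7,-30,0],[0,0,0]]]' -0.3
python3 -m handwheel '[[[7,-28,3],[0,0,0]],[[7,-28,3],[0,0,0]],[[7,-28,3],[0,0,0]],[[7,-28,3],[0,0,0]],[[7,-28,3],[0,0,0]]]'
python3 look.py w2 pin_grip:.065 pin_stand:0
python3 -c "
from h import *
print(rel([.446,-.414,.25]))"
```

```text
t: 2.65
tool_pos: [0.4727, -0.0921, 0.2456]
tool_rot: [-0.227, 3.132, -0.0]
contact_force: [1.0, -0.3, 0.6]
opening: 0.0556
grip_force: 0.0
t: 3.28
tool_pos: [0.4435, -0.3799, 0.2149]
tool_rot: [0.224, -3.134, -0.0]
contact_force: [-0.1, -0.0, -0.1]
opening: 0.0554
grip_force: 0.0
pin_grip 0.81 [282. 215.] [ 0.4443 -0.4107]
pin_stand 0.63 [287. 201.] [ 0.4459 -0.4116]
[ 0.26 -3.52 -3.53]
```

View pics/w2.png

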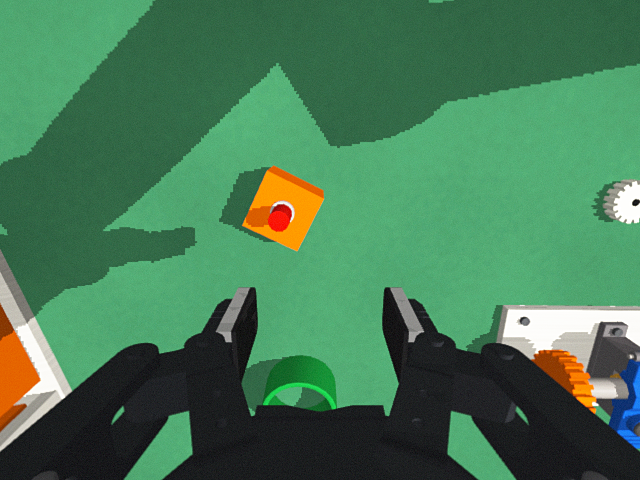

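The red grip shows at (280,215), giving (0.4445, -0.411). I'll go over it and down.

```bash
python3 -c "
from h import *
print(rel([.4445,-.411,.054]))"; python3 -m handwheel '[[[0.35,-3.1,3],[0,0,0]],[[0.35,-3.1,8],[0,0,0]],[[0.35,-3.1,8],[0,0,0]],[[0.35,-3.1,8],[0,0,0]]]'
python3 look.py w3 pin_grip:.065 
python3 -c "
from h import *
print(rel([.4445,-.411,.054]))"
```

```text
[ 0.35 -3.22 16.07]
t: 3.92
tool_pos: [0.4455, -0.4091, 0.1371]
tool_rot: [-0.226, 3.132, -0.002]
contact_force: [0.3, -0.9, 0.4]
opening: 0.0558
grip_force: 0.0
pin_grip 0.7 [312. 248.] [ 0.4457 -0.4122]
[ 0.17 -0.02  8.46]
```

```bash
python3 -m handwheel '[[[0.1,-0.1,4],[0,0,0]],[[0.1,-0.1,8.4],[0,0,0]],[[0.1,-0.1,8.4],[0,0,0]],[[0.1,-0.1,8.4],[0,0,0]]]'
python3 -m handwheel '[[[0,0,0],[0,0,0]],[[0,0,0],[0,0,0]],[[0,0,0],[0,0,0]],[[0,0,0],[0,0,0]],[[0,0,0],[0,0,0]]]' 1 30
```

```text
t: 4.53
tool_pos: [0.4448, -0.4122, 0.0542]
tool_rot: [-0.223, 3.131, -0.005]
contact_force: [0.5, 0.1, 1.0]
opening: 0.0556
grip_force: 0.0
t: 5.15
tool_pos: [0.4444, -0.4126, 0.0534]
tool_rot: [-0.223, 3.132, -0.006]
contact_force: [0.8, -2.7, 6.2]
opening: 0.0173
grip_force: 30.5
```

```bash
python3 -m handwheel '[[[0,0,-2],[0,0,0]],[[0,0,-6],[0,0,0]],[[0,0,-12],[0,0,0]],[[0,0,-14.6],[0,0,0]],[[0,0,-14.6],[0,0,0]]]'
python3 look.py w4 pin_grip:.2 pin_tip:.15
python3 -c "
from h import *
print(rel([.53,.25,.20]))"
```

```text
t: 5.78
tool_pos: [0.4443, -0.4117, 0.1999]
tool_rot: [-0.223, 3.131, -0.005]
contact_force: [0.4, -0.3, -0.4]
opening: 0.017
grip_force: 30.1
pin_tip 0.96 [316. 266.] [ 0.4481 -0.4117]
[-18.01  64.07  -0.34]
```

View pics/w4.png

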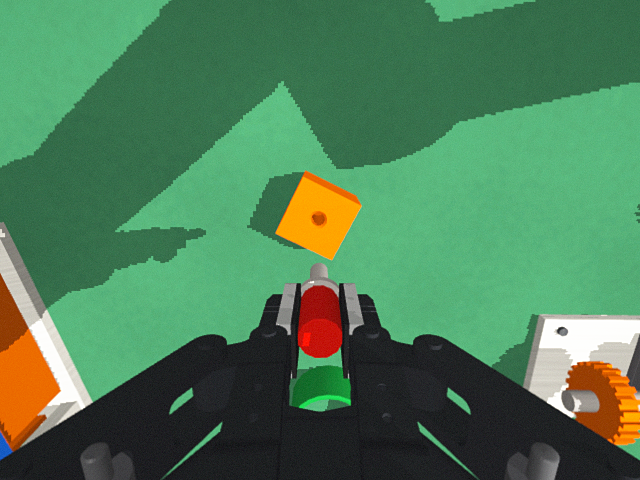

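The pin is held upright between the pads, its tip at (318,268), and the stand's hole is empty at (319,218). Next I carry it to the lock block.

```bash
python3 -m handwheel '[[[-9,30,0],[0,0,0]],[[-9,30,0],[0,0,0]],[[-9,30,0],[0,0,0]],[[-9,30,0],[0,0,0]],[[-9,30,0],[0,0,0]]]'
python3 -m handwheel '[[[-9,30,0],[0,0,0]],[[-9,30,0],[0,0,0]],[[-9,30,0],[0,0,0]],[[-9,30,0],[0,0,0]],[[-9,30,0],[0,0,0]]]'
python3 -c "
from h import *
print(rel([.5385,.2795,.155]))"
```

```text
t: 6.55
tool_pos: [0.4886, -0.0995, 0.1945]
tool_rot: [0.222, -3.13, -0.003]
contact_force: [1.3, -0.2, 0.1]
opening: 0.0169
grip_force: 30.1
t: 7.18
tool_pos: [0.535, 0.2089, 0.1944]
tool_rot: [0.223, -3.129, 0.001]
contact_force: [0.8, 0.2, -1.0]
opening: 0.0171
grip_force: 30.1
[-1.37  6.94  3.93]
```

```bash
python3 -m handwheel '[[[-1.3,6.9,0],[0,0,0]],[[-1.3,6.9,2],[0,0,0]],[[-1.3,6.9,4],[0,0,0]],[[-1.3,6.9,4],[0,0,0]],[[-1.3,6.9,4],[0,0,0]]]'
python3 look.py w5 lock_hole:.09 pin_tip:.1115
python3 - <<'E'
from h import *
im=cv2.imread('pics/w5.png')[200:340,220:420];cv2.imwrite('pics/w5c.png',cv2.resize(im,None,fx=4,fy=4)[:600])
print(rel([.5385,.2795,.155]),ctrl.get_obs()['tool_pos'])
for q,z in(('pin_tip',.1115),('lock_hole',.09),('pin_grip',.165)):
  for c in('top','scene'):
    ctrl.get_image(c)
    for d in ctrl.landmark_of(c,q)[:2]:print(c,q,d,at(c,d['position'],z)[:2])
E
```

```text
t: 7.8
tool_pos: [0.5396, 0.2758, 0.1569]
tool_rot: [0.22, -3.133, 0.001]
contact_force: [-0.1, -0.0, 0.0]
opening: 0.0169
grip_force: 30.1
lock_hole 0.74 [320. 250.] [0.5385 0.278 ]
pin_tip 0.87 [317. 266.] [0.5412 0.2763]
[0.14 0.31 0.35] [0.54027878 0.27662317 0.15851702]
scene pin_tip {'position': [413.2, 301.1], 'score': 0.45} [0.53316741 0.27775868]
top lock_hole {'position': [210.0, 217.7], 'score': 0.59} [0.53358241 0.27565264]
scene lock_hole {'position': [405.4, 306.9], 'score': 0.79} [0.54243038 0.26831055]
scene lock_hole {'position': [317.6, 206.3], 'score': 0.27} [ 0.45017636 -0.02814691]
scene pin_grip {'position': [416.5, 288.8], 'score': 0.43} [0.53557496 0.27885131]
```

View pics/w5c.png

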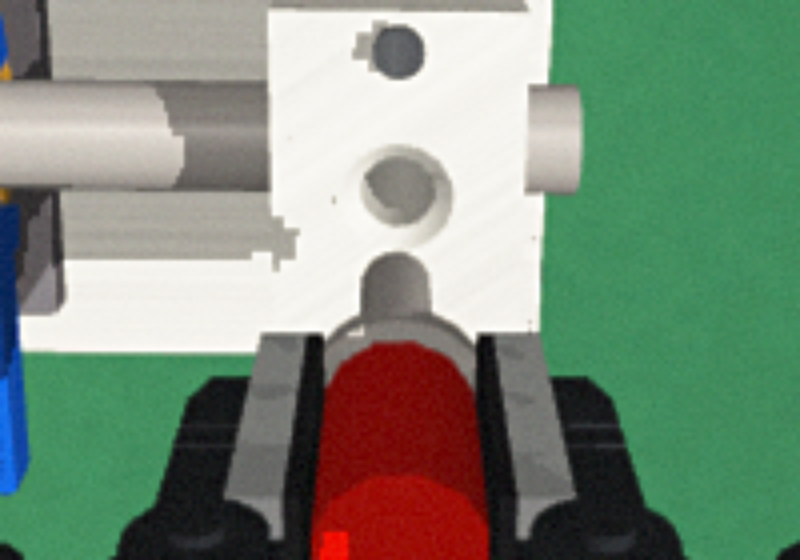

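The crop shows the hole at crop (406,195), full picture (321.5,248.8), and the shank end centred near crop (396,283), full picture (319,271).

Run:
```python
from h import *
a=at('wrist',[321.5,248.8],.09);s=ctrl.get_obs();print(a,s['tool_pos'])
for v in(266,271): 
  for z in (.1115,.1135):
    b=at('wrist',[318.5,v],z); print(b,R.from_rotvec(s['tool_rot']).inv().apply([*(a-b)[:2],0])*100)
```

```text
[0.53764116 0.28014231 0.09      ] [0.53946154 0.27728958 0.15727831]
[0.54093084 0.27873806 0.1115    ] [3.05725463e-01 1.85664054e-01 2.22036195e-06]
[0.54012918 0.27862977 0.1135    ] [ 2.24833789e-01  1.85013338e-01 -1.19499393e-07]
[0.54402983 0.27917702 0.1115    ] [6.18717943e-01 1.86166823e-01 1.13467841e-05]
[0.5431954  0.27906408 0.1135    ] [5.34515747e-01 1.85510790e-01 8.91039256e-06]
```

```bash
python3 -m handwheel '[[[0.3,0.2,0.8],[0,0,0]],[[0.3,0.2,1.8],[0,0,0]],[[0.3,0.2,1.8],[0,0,0]],[[0.3,0.2,1.8],[0,0,0]]]'
python3 look.py w6 lock_hole:.09 pin_tip:.095
python3 - <<'E'
from h import *
im=cv2.imread('pics/w6.png')[200:340,220:420];cv2.imwrite('pics/w6c.png',cv2.resize(im,None,fx=4,fy=4)[:600])
E
```

```text
t: 9.05
tool_pos: [0.5362, 0.2788, 0.1391]
tool_rot: [0.223, -3.133, 0.0]
contact_force: [0.8, -0.3, -0.6]
opening: 0.0168
grip_force: 30.1
lock_hole 0.96 [316. 264.] [0.5381 0.2786]
lock_hole 0.5 [ 31. 321.] [0.6009 0.1081]
pin_tip 0.93 [316. 266.] [0.5373 0.2789]
```

View pics/w6c.png

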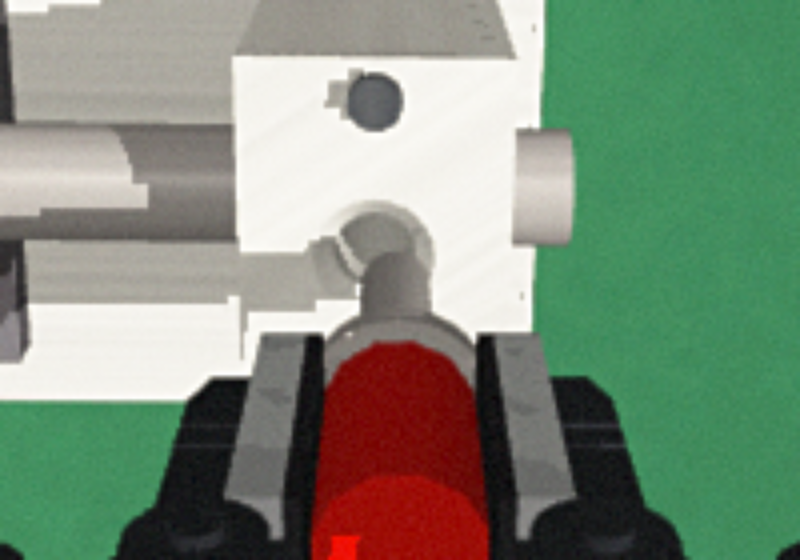

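The shank now sits about 18 crop px right of the hole, whose centre is near crop (378,254). The previous picture was taken before the arm had settled.

Run:
```python
from h import *
a=at('wrist',[314.5,263.5],.09);s=ctrl.get_obs();print(a,s['tool_pos'])
for v in(267,271): 
  for z in (.0935,.0955):
    b=at('wrist',[319,v],z); print(b,R.from_rotvec(s['tool_rot']).inv().apply([*(a-b)[:2],0])*100)
```

```text
[0.53839899 0.27798451 0.09      ] [0.53653535 0.27887302 0.13973465]
[0.5388104  0.28073121 0.0935    ] [ 7.96366103e-02 -2.66070915e-01 -9.21948699e-05]
[0.53800085 0.28061849 0.0955    ] [-2.09851524e-03 -2.66381160e-01 -3.40221740e-05]
[0.5412986  0.28108432 0.0935    ] [ 3.30950140e-01 -2.65776317e-01 -2.71148173e-04]
[0.54046279 0.28096787 0.0955    ] [ 2.46562474e-01 -2.66089671e-01 -2.11086678e-04]
```

```bash
python3 -m handwheel '[[[0.1,-0.26,0],[0,0,0]],[[0.1,-0.26,0.2],[0,0,0]],[[0.1,-0.26,0.5],[0,0,0]],[[0.1,-0.26,0.8],[0,0,0]],[[0.1,-0.26,1.1],[0,0,0]]]'
python3 -m handwheel '[[[0,0,0.2],[0,0,0]],[[0,0,0.4],[0,0,0]],[[0,0,0.4],[0,0,0]]]'
```

```text
t: 9.82
tool_pos: [0.5355, 0.2761, 0.1279]
tool_rot: [0.223, -3.133, 0.0]
contact_force: [-1.2, 0.1, -1.2]
opening: 0.0174
grip_force: 30.1
t: 10.2
tool_pos: [0.5355, 0.2761, 0.1241]
tool_rot: [0.223, -3.133, 0.0]
contact_force: [-0.0, -0.9, -0.2]
opening: 0.0168
grip_force: 30.1
```

```bash
python3 -m handwheel '[[[0,0,0.5],[0,0,0]],[[0,0,1],[0,0,0]],[[0,0,1.5],[0,0,0]],[[0,0,2.0],[0,0,0]],[[0,0,2.2],[0,0,0]]]'
python3 -m handwheel '[[[0,0,0.2],[0,0,0]],[[0,0,0.4],[0,0,0]],[[0,0,0.5],[0,0,0]],[[0,0,0.5],[0,0,0]]]'
```

```text
t: 10.82
tool_pos: [0.5354, 0.2759, 0.1017]
tool_rot: [0.223, -3.133, 0.0]
contact_force: [1.0, 0.5, -0.1]
opening: 0.0171
grip_force: 30.1
t: 11.32
tool_pos: [0.5357, 0.2761, 0.0975]
tool_rot: [-0.223, 3.133, 0.0]
contact_force: [0.1, -0.5, 0.6]
opening: 0.0169
grip_force: 30.3
```

```bash
python3 -m handwheel '[[[0,0,0.1],[0,0,0]],[[0,0,0.2],[0,0,0]],[[0,0,0.2],[0,0,0]]]'
```

```text
t: 11.7
tool_pos: [0.5363, 0.2763, 0.0973]
tool_rot: [-0.223, 3.132, 0.0]
contact_force: [-3.7, -2.1, 7.4]
opening: 0.0171
grip_force: 30.9
```

```bash
python3 -m handwheel '[[[0,0,-0.1],[0,0,0]],[[0,0,-0.1],[0,0,0]],[[0,0,-0.1],[0,0,0]]]' 0
python3 -m handwheel '[[[0,0,-3],[0,0,0]],[[0,0,-8],[0,0,0]],[[2,-4,-8],[0,0,0]],[[2,-8,-8],[0,0,0]],[[2,-8,-8],[0,0,0]]]' 
python3 -m handwheel '[[[0,0,0],[0,0,0]],[[0,0,0],[0,0,0]]]' 1
python3 look.py w7 pin_grip:.109 lock_hole:.09 bolt_a:.0905 lip_a:.065
```

```text
t: 12.08
tool_pos: [0.5354, 0.276, 0.0959]
tool_rot: [0.223, -3.133, 0.0]
contact_force: [0.2, 0.9, -0.4]
opening: 0.0426
grip_force: 0.0
t: 12.7
tool_pos: [0.5273, 0.1923, 0.1762]
tool_rot: [-0.218, 3.134, -0.0]
contact_force: [-0.4, -0.1, -1.1]
opening: 0.043
grip_force: 0.0
t: 12.95
tool_pos: [0.527, 0.1949, 0.1761]
tool_rot: [0.225, -3.133, -0.0]
contact_force: [-0.0, 0.2, -1.0]
opening: 0.0069
grip_force: 0.0
pin_grip 0.69 [444. 284.] [0.5379 0.2806]
lock_hole 0.96 [431. 273.] [0.5387 0.2783]
bolt_a 0.97 [153. 307.] [0.5933 0.0833]
bolt_a 0.75 [309. 310.] [0.5792 0.1962]
bolt_a 0.57 [309. 319.] [0.5868 0.1977]
bolt_a 0.42 [306. 202.] [0.5007 0.1842]
lip_a 0.98 [ 34. 318.] [ 0.6327 -0.0245]
lip_a 0.91 [176. 321.] [0.6194 0.0908]
lip_a 0.85 [308. 320.] [0.6034 0.1981]
```

View pics/w7.png

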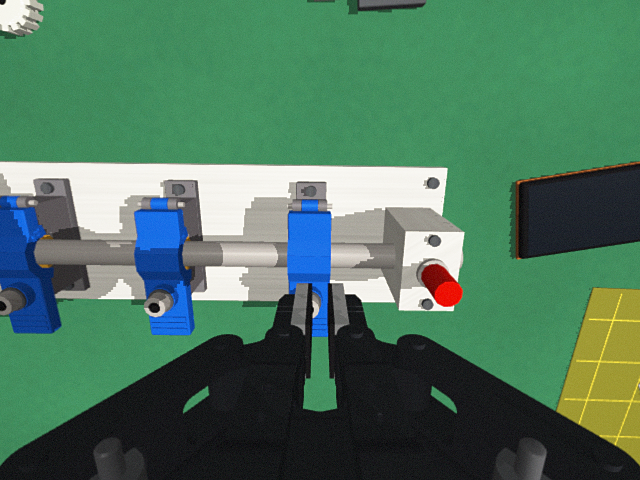

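The pin stands in the block with its collar on the metal, grip top at (447,291); the nearest bolt is at (309,308), behind the fingers. Working back from where the pin went in, that bolt is at (0.577, 0.194), so I'll tap there.

```bash
python3 -c "
from h import *
print(rel([.577,.194,.097]))"
```

```text
[-4.94 -0.77  7.92]
```

```bash
python3 -m handwheel '[[[-4.9,-0.8,0],[0,0,0]],[[-4.9,-0.8,3],[0,0,0]],[[-4.9,-0.8,7],[0,0,0]],[[-4.9,-0.8,7.9],[0,0,0]],[[-4.9,-0.8,7.9],[0,0,0]]]' 1
python3 -m handwheel '[[[0,0,0.2],[0,0,0]],[[0,0,0.4],[0,0,0]],[[0,0,0.4],[0,0,0]]]'
```

```text
t: 13.82
tool_pos: [0.5766, 0.1932, 0.0972]
tool_rot: [0.224, -3.133, 0.0]
contact_force: [-0.0, -0.4, -0.0]
opening: 0.0002
grip_force: 0.0
t: 14.2
tool_pos: [0.5771, 0.1932, 0.0941]
tool_rot: [-0.223, 3.132, 0.0]
contact_force: [-0.4, 0.6, -0.8]
opening: 0.0002
grip_force: 0.0
```

```bash
for i in 1 ; do python3 -m handwheel '[[[0,0,0.2],[0,0,0]],[[0,0,0.3],[0,0,0]],[[0,0,0.3],[0,0,0]]]'; python3 -m handwheel '[[[0,0,0.1],[0,0,0]],[[0,0,0.2],[0,0,0]],[[0,0,0.2],[0,0,0]]]';done
```

```text
t: 14.58
tool_pos: [0.5768, 0.1931, 0.0904]
tool_rot: [0.223, -3.134, 0.0]
contact_force: [-0.9, 1.0, 1.0]
opening: 0.0002
grip_force: 0.5
t: 14.95
tool_pos: [0.5769, 0.1931, 0.09]
tool_rot: [0.223, -3.133, 0.0]
contact_force: [-4.0, -1.1, 8.3]
opening: 0.0
grip_force: 4.3
```

Force reached 8 N with no sinking: this one is tight. On to the second.

```bash
python3 -m handwheel '[[[0,0,-2],[0,0,0]],[[-0.1,-6,-2],[0,0,0]],[[-0.1,-11.2,-2],[0,0,0]],[[-0.1,-11.2,-1],[0,0,0]],[[-0.1,-11.2,-0.5],[0,0,0]]]'
python3 -m handwheel '[[[0,0,0.2],[0,0,0]],[[0,0,0.3],[0,0,0]],[[0,0,0.3],[0,0,0]]]';python3 -m handwheel '[[[0,0,0.2],[0,0,0]],[[0,0,0.3],[0,0,0]],[[0,0,0.3],[0,0,0]]]'
```

```text
t: 15.58
tool_pos: [0.5934, 0.0826, 0.0929]
tool_rot: [0.222, -3.133, -0.001]
contact_force: [-0.7, 0.4, -0.4]
opening: -0.0002
grip_force: 0.0
t: 15.95
tool_pos: [0.5937, 0.0832, 0.0905]
tool_rot: [-0.225, 3.133, 0.0]
contact_force: [-0.4, -0.1, 0.5]
opening: 0.0
grip_force: 0.5
t: 16.32
tool_pos: [0.594, 0.0825, 0.0876]
tool_rot: [-0.223, 3.133, 0.0]
contact_force: [0.8, 1.6, 2.4]
opening: 0.0002
grip_force: 1.0
```

```bash
python3 -m handwheel '[[[0,0,0.2],[0,0,0]],[[0,0,0.3],[0,0,0]],[[0,0,0.3],[0,0,0]]]';python3 -m handwheel '[[[0,0,-2],[0,0,0]],[[-0.1,-6,-2.5],[0,0,0]],[[-0.1,-11.2,-2.5],[0,0,0]],[[-0.1,-11.2,-1.5],[0,0,0]],[[-0.1,-11.2,-0.9],[0,0,0]]]'
python3 -m handwheel '[[[0,0,0.2],[0,0,0]],[[0,0,0.3],[0,0,0]],[[0,0,0.3],[0,0,0]]]'
```

```text
t: 16.7
tool_pos: [0.5941, 0.0824, 0.0854]
tool_rot: [-0.223, 3.133, 0.0]
contact_force: [-1.4, 2.4, 6.5]
opening: 0.0001
grip_force: 3.3
t: 17.32
tool_pos: [0.6099, -0.0283, 0.0926]
tool_rot: [0.222, -3.132, -0.001]
contact_force: [-0.7, 0.2, -0.4]
opening: 0.0
grip_force: 0.0
t: 17.7
tool_pos: [0.6106, -0.0276, 0.0906]
tool_rot: [-0.225, 3.133, 0.0]
contact_force: [-0.2, 0.4, 1.3]
opening: 0.0001
grip_force: 0.4
```

```bash
python3 -m handwheel '[[[0,0,0.1],[0,0,0]],[[0,0,0.2],[0,0,0]],[[0,0,0.2],[0,0,0]]]'
```

```text
t: 18.08
tool_pos: [0.611, -0.0279, 0.09]
tool_rot: [-0.223, 3.133, 0.001]
contact_force: [-4.3, 2.4, 7.0]
opening: 0.0003
grip_force: 3.8
```

The third is tight too; only the middle bolt sank its full 5 mm. Next: the middle lip at about (0.616, 0.0875), opening the gripper on the way.

```bash
python3 -c "
from h import *
print(rel([.616,.0875,.11]))"
python3 -m handwheel '[[[0,0,-2.5],[0,0,0]],[[-1,6,-2.5],[0,0,0.0115]],[[-2.1,11.3,-2.5],[0,0,0.0115]],[[-2.1,11.3,-2.5],[0,0,0.0115]],[[-2.1,11.3,-2.5],[0,0,0.0115]]]' -0.2
python3 look.py w8 lip_a:.065 bolt_a:.0905
python3 -c "
from h import *
print(rel([.616,.0875,.05]))"
```

```text
[-2.14 11.35 -1.99]
t: 18.7
tool_pos: [0.6152, 0.0863, 0.1131]
tool_rot: [0.206, -3.135, 0.001]
contact_force: [-0.6, -0.1, -0.7]
opening: 0.0513
grip_force: 0.0
lip_a 0.82 [127. 264.] [ 0.6313 -0.0237]
lip_a 0.61 [320. 266.] [0.6173 0.089 ]
lip_a 0.58 [509. 265.] [0.6022 0.1984]
bolt_a 0.7 [ 92. 240.] [ 0.6082 -0.0268]
bolt_a 0.67 [319. 242.] [0.5947 0.0851]
bolt_a 0.59 [548. 239.] [0.5781 0.198 ]
[-0.1   0.21  6.32]
```

View pics/w8.png

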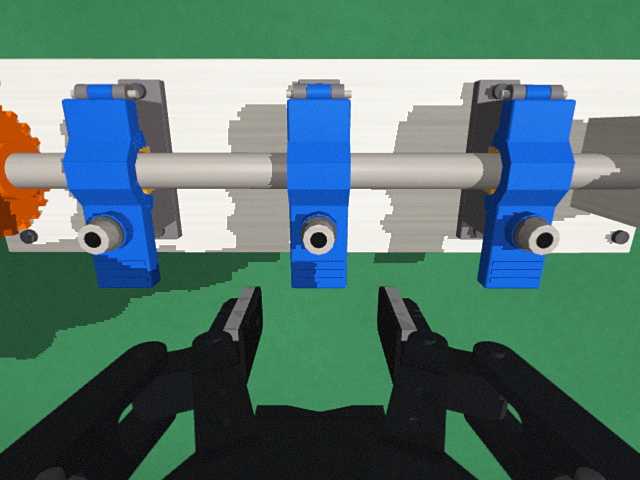

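The middle lip (320,268) is centred between the open fingers, so I descend and grip.

```bash
python3 -m handwheel '[[[0,0.1,2],[0,0,0]],[[0,0.1,4],[0,0,0]],[[0,0.1,5.5],[0,0,0]],[[0,0.1,6.3],[0,0,0]],[[0,0.1,6.3],[0,0,0]]]'
python3 -m handwheel '[[[0,0,0],[0,0,0]],[[0,0,0],[0,0,0]],[[0,0,0],[0,0,0]],[[0,0,0],[0,0,0]],[[0,0,0],[0,0,0]]]' 1 40
```

```text
t: 19.48
tool_pos: [0.6146, 0.0875, 0.0492]
tool_rot: [0.205, -3.133, -0.0]
contact_force: [-0.3, 0.1, -0.3]
opening: 0.0512
grip_force: 0.0
t: 20.1
tool_pos: [0.616, 0.0859, 0.0515]
tool_rot: [-0.204, 3.133, -0.005]
contact_force: [0.7, -5.2, -0.7]
opening: 0.0309
grip_force: 42.4
```

```bash
python3 -m handwheel '[[[-0.04,0,-0.94],[0,-0.1,0]],[[0,0,-1.9],[0,-0.2,0]],[[0.15,0,-2.8],[0,-0.3,0]],[[0.15,0,-2.8],[0,-0.3,0]]]'; python3 -c "
from h import *
ctrl.get_image('scene')
print(ctrl.look_for('scene','cap_a'),ctrl.look_for('scene','lip_a'))"
```

```text
t: 20.6
tool_pos: [0.6139, 0.0856, 0.0799]
tool_rot: [-0.185, 2.832, 0.024]
contact_force: [1.4, -6.4, -2.7]
opening: 0.0313
grip_force: 42.2
[{'position': [274.4, 258.2], 'score': 0.9}, {'position': [368.0, 300.7], 'score': 0.59}, {'position': [313.3, 276.6], 'score': 0.58}, {'position': [315.4, 279.6], 'score': 0.58}] [{'position': [273.6, 254.6], 'score': 0.92}, {'position': [366.1, 298.8], 'score': 0.8}, {'position': [200.4, 146.4], 'score': 0.55}, {'position': [315.8, 276.8], 'score': 0.51}]
```

Forces are low and the cap follows, so I go on to 50°.

```bash
python3 -m handwheel '[[[-0.04,0,-0.94],[0,-0.1,0]],[[0,0,-1.9],[0,-0.2,0]],[[0.15,0,-2.8],[0,-0.3,0]],[[0.15,0,-2.8],[0,-0.3,0]]]'; python3 -m handwheel '[[[-0.04,0,-0.94],[0,-0.1,0]],[[0,0,-1.9],[0,-0.2,0]],[[0.12,0,-2.6],[0,-0.275,0]],[[0.12,0,-2.6],[0,-0.275,0]],[[0.12,0,-2.6],[0,-0.275,0]]]'
python3 - <<'E'
from h import *
im=ctrl.get_image('scene')[190:370,200:440];a=cv2.resize(im,None,fx=3,fy=3)
cv2.imwrite('pics/s9.png',a);cv2.imwrite('pics/w9.png',ctrl.get_image('wrist'))
s=ctrl.get_obs();print(s,R.from_rotvec(s['tool_rot']).as_matrix().round(3))
E
```

```text
t: 21.25
tool_pos: [0.6039, 0.0844, 0.1057]
tool_rot: [-0.165, 2.534, 0.048]
contact_force: [-0.9, -6.6, -2.3]
opening: 0.031
grip_force: 42.2
t: 21.88
tool_pos: [0.5885, 0.0824, 0.1256]
tool_rot: [-0.147, 2.261, 0.066]
contact_force: [0.7, -9.1, -3.6]
opening: 0.0309
grip_force: 42.3
{'t': 21.975, 'q': array([-0.05079427, -0.35226393,  2.33849687,  0.45090301,  0.31705595,
       -2.11902818]), 'dq': array([-0.00176577,  0.00288567, -0.00113519,  0.00051719, -0.00030296,
        0.00069556]), 'effort': array([  5.45345664, -21.21708333, -36.52538538,   1.07203826,
        -1.46617301,  -0.11106987]), 'tool_pos': array([0.58854906, 0.08239789, 0.12556736]), 'tool_rot': array([-0.14667686,  2.26167527,  0.06602215]), 'contact_force': array([-0.20251052, -8.89525268, -4.41816332]), 'wrist_torque': array([-0.9346896 ,  0.74311179, -1.225878  ]), 'grip_force': 42.29222059249878, 'opening': 0.03094396060916607} [[-0.635 -0.128  0.762]
 [-0.084  0.992  0.097]
 [-0.768 -0.002 -0.64 ]]
```

View pics/s9.png

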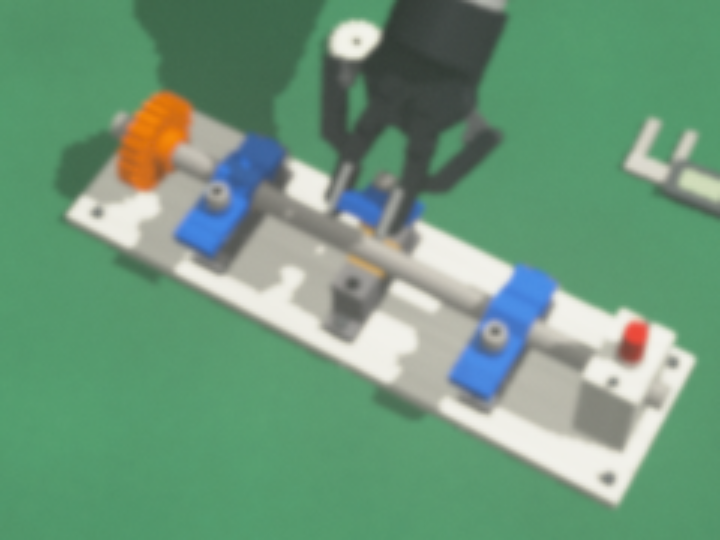

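View pics/w9.png

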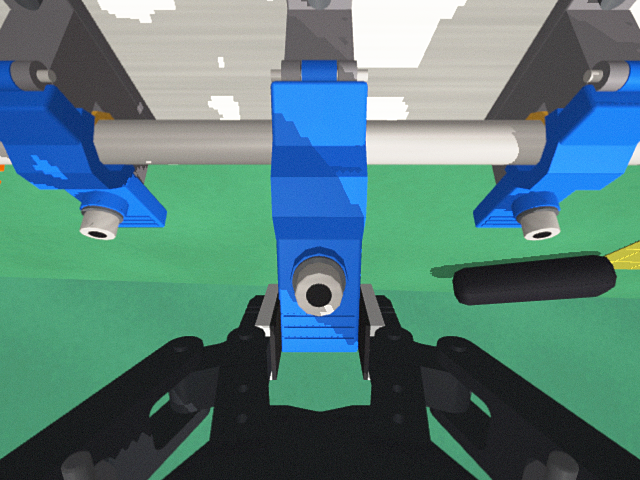

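The cap is held open by its lip at about 50° (tool tilted 50.2°). The pin is still in at (633,342) in the scene crop, and the other two caps are shut.

```bash
python3 -c "
from station import ctrl
print(ctrl.finish_job())"
```

```text
the job is handed in; nothing more can be done
None
```

The job is handed in at about 22 s: the lock pin is fully seated, all three bolts were tapped with only the middle one sinking (5 mm), and the middle cap is held open by its lip at about 50°.

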